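# Shut the herb dryer's drawer and hold its sprung hood at the set pointer

### The job

The dryer's sample drawer has been left open: first push it fully home. Then lift the dryer's sprung hood by its bar handle until the hood lines up with the set pointer standing at its side, and finish while still holding it steady there in the gripper (it springs shut if let go); do not shift the pointer or disturb the jars and other things around.

Things in the scene. Friction and masses are not known exactly. Their poses are not given: they have to be found in the camera images.
- dryer: The herb dryer: a low white case, 200 (x) by 240 (y) by 105 mm high, fixed to the table, its place and yaw varying (yaw within 0.3 rad). Origin at the centre of its underside; -x is its front (towards the robot), z up. The drawer is in its front, the hood is its top, the pointer and a thin fixed rod bent to a quadrant with tick marks (up to 140 mm from the centre line; its free end stands 160 mm above the hinge and marks nothing) are at its -y side.
- drawer (a joint): Opening of the drawer in m: 0 is fully home against its stop; starts 0.04 to 0.075 open, slides along the dryer's x. It stays where it is left (friction 3 N) and moves with little resistance.
- drawer_pull (a point): Middle of the drawer's bar pull: a level 100 mm round steel bar along the dryer's y, about 12 mm thick, 35 mm in front of the drawer's white face, 44 mm above the table; it moves with the drawer. Above it and in front of it there is free room.
- hood (a joint): Angle of the hood in rad: 0 is shut and level, growing as its front edge rises. A closing spring and its weight need about 5 N at the bar handle to start it and 9 N at 0.8 rad; let go, it shuts.
- hood_hinge (a point): Middle of the hood's hinge line, at the dryer's far top edge: 95 mm behind the dryer's centre and 111 mm above the table; the line runs along the dryer's y. The hood turns about it.
- hood_grip (a point): Middle of the hood's bar handle: a round steel bar 12 mm thick and 100 mm long along the dryer's y, on two end posts, its axis 42 mm above the hood's flat top. The point turns with the hood; from the hinge line it lies 150 mm forward and 48 mm up when shut. The hood is an aluminium plate 197 by 240 by 12 mm, its mid-thickness at the hinge's height.
- pointer (a joint): Angle in rad of the set pointer, counted as for the hood and about the same hinge line; differs each time (0.4 to 0.8) and stays where it is unless pushed. The hood lines up with the pointer when both joints read the same.
- pointer_tip (a point): Free end of the set pointer: a flat dark steel arm 195 mm long and 14 mm wide with a 28 mm disc at its end, standing up at an angle from the hinge line, 128 mm to the -y side of the dryer's centre line, just beside the hood. The point's x axis runs along the arm towards the hinge; that of hood_grip runs along the hood likewise.
- jar_tall: Bystander, leave alone: amber jar 72 mm wide, 130 mm high, beside the dryer. Origin under its centre.
- jar_short: Bystander: amber jar 68 mm wide, 85 mm high, beside the dryer. Origin under its centre.
- dish: Bystander: white dish 76 mm wide, 22 mm high, in front of the dryer to one side. Origin under its centre.
- spoon: Bystander: steel spoon 150 mm long lying in front of the dryer to one side.
- water_bottle: Bystander: clear bottle 60 mm wide, 180 mm high. Origin under its centre.
- beaker: Bystander: glass beaker 68 mm wide, 100 mm high. Origin under its centre.
- tin: Bystander: steel can 76 mm wide, 100 mm high. Origin under its centre.

How it is judged:
On the way, in this order (a step that is already met when the one before it is completed fails the run):
1. the drawer is fully home with the hood still shut (value of joint drawer below 0.005 m and value of joint hood below 0.1 rad), for 0.2 s.
2. the hood is raised to line up with the set pointer (angle between the x axis of hood_grip and the x axis of pointer_tip, either way round below 0.09 rad), for 0.3 s.
At the end, for the whole second after the job is handed in: The drawer is home within 5 mm; the hood stands within 0.09 rad (5 degrees) of the set pointer, still, borne by the robot's fingers (at least 1 N), and the pointer's tip is within 12 mm of where it was (value of joint drawer below 0.005 m and angle between the x axis of hood_grip and the x axis of pointer_tip, either way round below 0.09 rad and velocity of joint hood between -0.05 and 0.05 rad/s and contact force between the fingers and dryer above 1 N and distance of pointer_tip from where it was at the start of the episode below 0.012 m); the arm keeps its last pose, push and grip.
It fails at once if the hood lifted while the drawer is open (value of joint hood above 0.15 rad and value of joint drawer above 0.012 m).
It fails at once if the set pointer shifted (distance of pointer_tip from where it was at the start of the episode above 0.012 m).
It fails at once if a bystander disturbed (moved over 30 mm) (distance of any of jar_tall, jar_short, dish, spoon, water_bottle, beaker, tin from where it was at the start of the episode above 0.03 m).
It also fails if it takes over 48 s, if anything falls off the work surface, if the arm or the gripper's body presses on something with over 40 N, if the wrist force passes 120 N, or if a joint passes its speed limit or range.

### The arm

A 6-joint arm with a two-finger parallel gripper is mounted at the origin on the work surface. World frame = base frame: x ahead of the robot, y to its left, z up, the work surface at z = 0. Lengths are in m, angles in rad, forces in N, time in s.
With the tool pointing down it reaches from about 0.35 to 0.95 m from the base axis. Payload 17.4 kg.
Tool frame: the origin (TCP) lies between the finger pads; the fingertips stand ctrl.tcp_to_tips ahead of it and the grasp point (between the pads) lies 3 mm ahead of it (ctrl.tcp_to_tips is the distance from the TCP to the fingertips, in m); z points along the fingers, y is the direction in which the jaws open and shut (so a half turn about z gives the same grasp; the last joint's range is limited). The gripper opens to 93 mm and grips with 3 to 60 N. Pads are 15 mm wide; open, the fingers measure 128 mm over their backs; the gripper's body (75 mm by 188 mm) begins 65 mm behind the grasp point.
Start: joints at [-1.368, 0.116, 1.442, -0, 1.584, -0.038], TCP at [0.161, -0.656, 0.241] pointing down, gripper open.
Joint ranges: [-2.83, 2.83], [-0.83, 2.19], [0.07, 2.5], [-1.14, 4.28], [0.01, 3], [-2.97, 2.97]. Speed limits (rad/s): [1.89, 1.89, 2.22, 3.14, 3.14, 3.14].

### API

Orientations are given as a unit quaternion [x, y, z, w].
In Python, from station import ctrl gives the robot as it stands.
- The arm moves only by the tool move_arm, never from a script. Its argument "deltas" is a list of rows, each a list of 5 numbers: the opening in per cent of the stroke, from 0 (shut) to 100 (fully open), then the shift along the tool's x, y, z in m, then the turn about the tool's z in rad. A call has exactly 10 rows; each row shifts and turns the pose as measured when the row begins, along the tool's axes as they then stand; what a row does not reach is not made up. A row lasts 1/12 s, in which the tool goes at most 41.7 mm and 7.16 degrees, less where a joint would pass 70% of its speed; a pose out of reach is approached as far as the arm can. A call is refused whole if a number of a shift passes 0.0417 or a number of a turn 0.125, either way. A call with a gripper value outside its range is refused whole. The fingers move at their own pace and stop on an object; "newtons" is the grip in N (left out, the last holds). Time passes only in rows, so rows that do not move let the fingers close, or fill a call up. It gives the time, the measured TCP pose, the force and the opening at its end, in the units of the state.
- ctrl.state(): the state, without advancing time (a new reading comes with each control period).
- ctrl.snapshot(name): name is "side" or "top" or "wrist"; returns the picture (384x512x3 uint8, blue, green, red); there is no depth.
- ctrl.calibration(name): a dict with "camera_matrix" (3x3 intrinsics, pixels), "R" (3x3) and "t" (3): a world point X has camera coordinates R X + t. Camera axes: x right, y down, z forward; pixel columns grow to the right and rows downward; lengths in m; the calibration is good to about 2 mm. A picture is of the moment at which its call begins: read the wrist's pose just before it. calibration takes no time and is no camera call; for the wrist camera it gives the pose at the moment of the call.
- ctrl.close_job(): hands the job in, once; it reports no verdict.
The state is a dict: "time_s": time; "qpos": joint angles; "qd": joint speeds; "joint_efforts": joint torques, N m; "tcp_pos": TCP position; "tool_rot": TCP orientation; "wrist_force": force on the tool from outside, world axes, zero at the start; "torque": the same for the moment, N m; "grip_width": finger opening in m.
Only numpy, scipy, OpenCV 4.12 (cv2) and the standard library are available. Lean on these libraries where they do the work, as an engineer would, in place of code of your own. Each camera call takes 0.05 s, during which the arm holds its last target. There are 200 camera calls.

## Working session

There is one attempt and no reset: what is moved stays moved. The work goes in short steps, Python scripts to look and compute and a tool call to move; the robot and the scene stay as the last step left them, time stands still between calls to the robot, and variables do not carry over. Pictures are saved under pics/ and viewed, about 8 in all and at most 12, crops included, and the job is handed in when it is done.

Besides the shell and the picture viewer there is one more tool, called after "Call:" as name([rows], argument=value, ...), one row to a line, values as JSON. move_arm: Moves the arm, as the interface text tells. Its arguments: {"type":"object","properties":{"deltas":{"type":"array","items":{"type":"array","items":{"type":"number"}}},"newtons":{"type":"number"}},"required":["deltas"]}

```bash
mkdir -p pics
python3 - <<'E'
from station import ctrl
import cv2
print(ctrl.state(), ctrl.tcp_to_tips)
for n in("top","side"):
    cv2.imwrite(f"pics/{n}1.png",ctrl.snapshot(n)); print(n,ctrl.calibration(n))
E
```

```text
{'time_s': 0.0, 'qpos': array([-1.36781999e+00,  1.16472842e-01,  1.44225875e+00,  2.66297660e-05,
        1.58401782e+00, -3.77930696e-02]), 'qd': array([-0.0009367 , -0.00149609,  0.00043721, -0.0007522 , -0.00066397,
       -0.00073824]), 'joint_efforts': array([ 1.80803501e-03, -7.21269894e+01, -6.22602797e+01,  7.79964798e-02,
        2.38426781e-02, -1.02218182e-04]), 'tcp_pos': array([ 0.16091978, -0.6553488 ,  0.23991808]), 'tool_rot': array([ 9.92762322e-01,  1.20094282e-01, -3.44466093e-05, -5.77506635e-04]), 'wrist_force': array([-0.19061941, -0.34184809, -0.0655909 ]), 'torque': array([-0.01197772, -0.04512769, -0.02819903]), 'grip_width': 0.0930648814801162} 0.022
top {'camera_matrix': array([[354.37661493,   0.        , 253.36245368],
       [  0.        , 354.37661493, 191.29135644],
       [  0.        ,   0.        ,   1.        ]]), 'R': array([[ 1.67209176e-02, -9.99859804e-01, -8.84567151e-04],
       [-9.91163050e-01, -1.64590328e-02, -1.31624120e-01],
       [ 1.31591107e-01,  3.07762633e-03, -9.91299303e-01]]), 't': array([0.00356797, 0.5678526 , 1.10249608])}
side {'camera_matrix': array([[497.67914046,   0.        , 257.07623682],
       [  0.        , 497.67914046, 177.91473406],
       [  0.        ,   0.        ,   1.        ]]), 'R': array([[ 0.93544223, -0.35344311,  0.00508021],
       [-0.22356735, -0.60271585, -0.7659969 ],
       [ 0.27379825,  0.71541007, -0.6428242 ]]), 't': array([-0.53885127,  0.19557739,  1.71683174])}
```

View pics/top1.png

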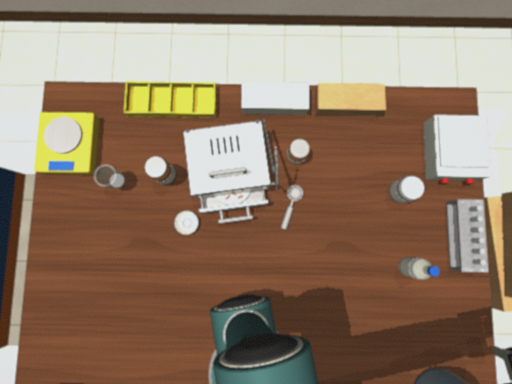

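View pics/side1.png

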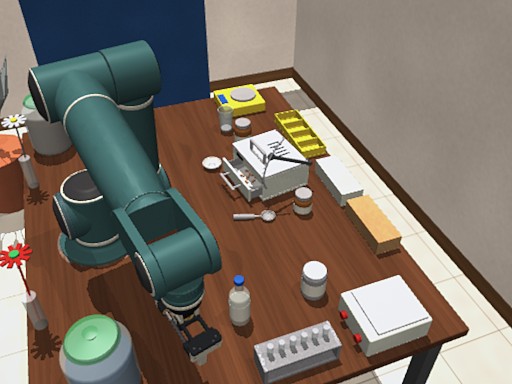

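Top: the dryer is around (228,160), the drawer pull about (236,217), the hood handle about (227,172), the pointer around (275,160). Side: the pointer spans roughly (268,153)–(310,160). I'll enlarge both.

Run:
```python
import cv2
a=cv2.imread("pics/top1.png")[110:240,170:320];b=cv2.imread("pics/side1.png")[120:220,210:330]
cv2.imwrite("pics/topc.png",cv2.resize(a,None,fx=5,fy=4.6,interpolation=2) if 0 else cv2.resize(a,(690,598),interpolation=2))
cv2.imwrite("pics/sidec.png",cv2.resize(b,(720,600),interpolation=2))
```

```text
(no output)
```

View pics/topc.png

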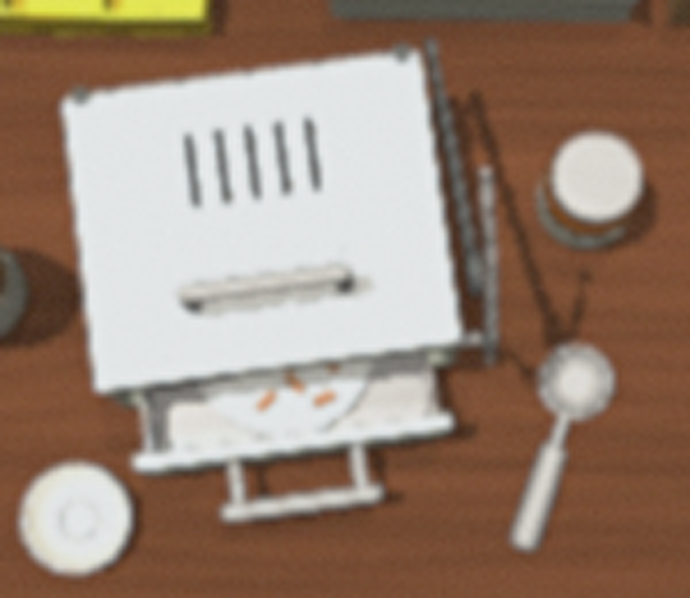

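View pics/sidec.png

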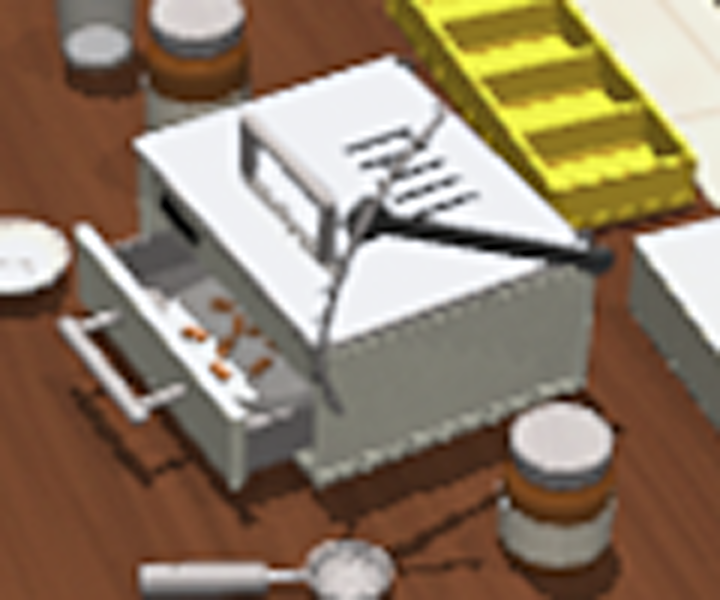

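```bash
cat > h.py <<'E'
from station import ctrl
import numpy as np
def proj(n,X,c=None):
    c=c or ctrl.calibration(n); v=np.array(X)@np.array(c["R"]).T+c["t"]; p=v@np.array(c["camera_matrix"]).T
    return p[:,:2]/p[:,2:]
def w(p,X):
    c,s=np.cos(p[2]),np.sin(p[2]); X=np.array(X,float)
    return np.c_[p[0]+c*X[:,0]-s*X[:,1],p[1]+s*X[:,0]+c*X[:,1],X[:,2]]
E
cat > fit.py <<'E'
from h import *
from scipy.optimize import least_squares
def pts(p):
    fx,bx=-.102,.095; d,th=p[3],p[4]
    return [(fx,.12,.117),(fx,-.12,.117),(bx,.12,.117),(bx,-.12,.117),(-.055,.05,.159),(-.055,-.05,.159),
     (-.135-d,.05,.044),(-.135-d,-.05,.044),(.095-.195*np.cos(th),-.128,.111+.195*np.sin(th))]
top=np.array([(97,390),(461,342),(65,100),(418,55),(182,293),(352,272),(228,512),(378,492),(478,275)])/4.6+[170,110]
side=np.array([(135,145),(325,345),(395,58),(590,235),(245,122),(328,210),(65,325),(140,412),(368,216)])/6+[210,120]
f=lambda p:np.r_[proj("top",w(p,pts(p)))-top,proj("side",w(p,pts(p)))-side].ravel()
r=least_squares(f,[.6,.05,.1,.05,.6],loss="soft_l1")
print(r.x.round(4)); print(f(r.x).reshape(2,9,2).round(1).tolist()); print(np.sqrt(np.diag(np.linalg.inv(r.jac.T@r.jac))))
p=r.x; print(w(p,pts(p)).round(3))
E
python3 fit.py
```

```text
[0.663  0.0952 0.1529 0.0517 0.5188]
[[[0.1, -0.1], [0.5, -0.5], [-0.2, -0.4], [0.8, -0.9], [1.3, -0.1], [-1.3, -0.1], [0.7, -0.5], [-0.6, -0.4], [-0.1, -1.2]], [[-1.0, -1.1], [-1.9, 0.3], [-0.9, -0.5], [-0.1, 2.1], [-0.1, -0.3], [-0.6, -0.9], [-0.2, 0.2], [-0.7, 0.9], [-0.6, 0.5]]]
[0.00113325 0.00125238 0.00832181 0.00233477 0.02113153]
[[ 0.544  0.198  0.117]
 [ 0.581 -0.039  0.117]
 [ 0.739  0.228  0.117]
 [ 0.775 -0.009  0.117]
 [ 0.601  0.136  0.159]
 [ 0.616  0.037  0.159]
 [ 0.471  0.116  0.044]
 [ 0.486  0.017  0.044]
 [ 0.609 -0.043  0.208]]
```

Call:
move_arm([
  [0, 0.019, -0.033, 0, 0.088],
  [0, 0.019, -0.033, 0, 0],
  [0, 0.019, -0.033, 0, 0],
  [0, 0.019, -0.033, 0, 0],
  [0, 0.019, -0.033, 0, 0],
  [0, 0.019, -0.033, 0, 0],
  [0, 0.019, -0.033, 0, 0],
  [0, 0.019, -0.033, 0, 0],
  [0, 0.019, -0.033, 0, 0],
  [0, 0.019, -0.033, 0, 0],
], newtons=30)

```text
time_s: 0.93
tcp_pos: [0.2968, -0.2886, 0.2334]
tool_rot: [0.998, 0.07, -0.002, -0.005]
wrist_force: [0.5, 0.5, 0.6]
grip_width: 0.0307
```

Call:
move_arm([
  [0, 0.019, -0.033, 0, 0],
  [0, 0.019, -0.033, 0, 0],
  [0, 0.019, -0.033, 0, 0],
  [0, 0.019, -0.033, 0, 0],
  [0, 0.019, -0.033, 0, 0],
  [0, 0.019, -0.033, 0, 0],
  [0, 0.019, -0.033, 0, 0],
  [0, 0.019, -0.033, 0, 0],
  [0, 0.01, -0.02, 0, 0],
  [0, 0, 0, 0, 0],
])

```text
time_s: 1.77
tcp_pos: [0.419, 0.0369, 0.2355]
tool_rot: [0.997, 0.071, 0.0, -0.005]
wrist_force: [-0.1, -1.0, -0.0]
grip_width: 0.0005
```

```bash
cat > st.py <<'E'
from h import *
P=[.663,.0952,.1529]
s=ctrl.state(); d=s["tcp_pos"]-[P[0],P[1],0]; c,n=np.cos(P[2]),np.sin(P[2])
q=s["tool_rot"]; 
print("t",s["time_s"],"dryer xyz",[round(v,4) for v in(c*d[0]+n*d[1],-n*d[0]+c*d[1],d[2])],"yaw-dryer",round(2*np.arctan2(q[1],q[0])-P[2],3),"F",s["wrist_force"].round(1),"T",s["torque"].round(2),"w",round(s["grip_width"],4),"q",s["qpos"].round(2))
E
python3 st.py
```

```text
t 1.7667 dryer xyz [np.float64(-0.25), np.float64(-0.0205), np.float64(0.2355)] yaw-dryer -0.011 F [-0.1 -1.  -0. ] T [-0.02 -0.06  0.03] w 0.0005 q [ 0.02 -0.46  1.96  0.01  1.65  1.45]
```

Call:
move_arm([
  [0, 0, -0.01, 0.02, -0.011],
  [0, 0, -0.01, 0.02, 0],
  [0, 0, 0, 0.02, 0],
  [0, 0, 0, 0.02, 0],
  [0, 0, 0, 0.02, 0],
  [0, 0, 0, 0.02, 0],
  [0, 0, 0, 0.02, 0],
  [0, 0, 0, 0.02, 0],
  [0, 0, 0, 0.018, 0],
  [0, 0, 0, 0, 0],
])

```text
time_s: 2.6
tcp_pos: [0.4138, 0.057, 0.0493]
tool_rot: [0.997, 0.079, -0.0, -0.005]
wrist_force: [0.1, -0.1, -0.8]
grip_width: 0.0004
```

```bash
python3 st.py
```

```text
t 2.6 dryer xyz [np.float64(-0.2521), np.float64(0.0002), np.float64(0.0493)] yaw-dryer 0.004 F [ 0.1 -0.1 -0.8] T [-0.04  0.05 -0.  ] w 0.0004 q [ 0.07 -0.36  2.19  0.01  1.31  1.48]
```

Call:
move_arm([
  [0, 0.01, 0, -0.006, 0],
  [0, 0.01, 0, 0, 0],
  [0, 0.01, 0, 0, 0],
  [0, 0.01, 0, 0, 0],
  [0, 0.01, 0, 0, 0],
  [0, 0.01, 0, 0, 0],
  [0, 0.01, 0, 0, 0],
  [0, 0.01, 0, 0, 0],
  [0, 0.008, 0, 0, 0],
  [0, 0, 0, 0, 0],
])

```text
time_s: 3.43
tcp_pos: [0.5115, 0.0688, 0.0688]
tool_rot: [0.997, 0.077, 0.002, -0.004]
wrist_force: [-1.3, -0.7, -0.1]
grip_width: 0.0003
```

```bash
python3 st.py
```

```text
t 3.4333 dryer xyz [np.float64(-0.1538), np.float64(-0.003), np.float64(0.0688)] yaw-dryer 0.002 F [-1.3 -0.7 -0.1] T [0.01 0.04 0.05] w 0.0003 q [ 0.08 -0.13  1.98  0.01  1.3   1.49]
```

Run:
```python
from station import ctrl
import cv2
a=ctrl.snapshot("side")[130:230,200:320]; b=ctrl.snapshot("top")[130:230,190:290]
cv2.imwrite("pics/m1.png",cv2.hconcat([cv2.resize(a,(440,367)),cv2.resize(b,(360,367))]))
```

```text
(no output)
```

View pics/m1.png

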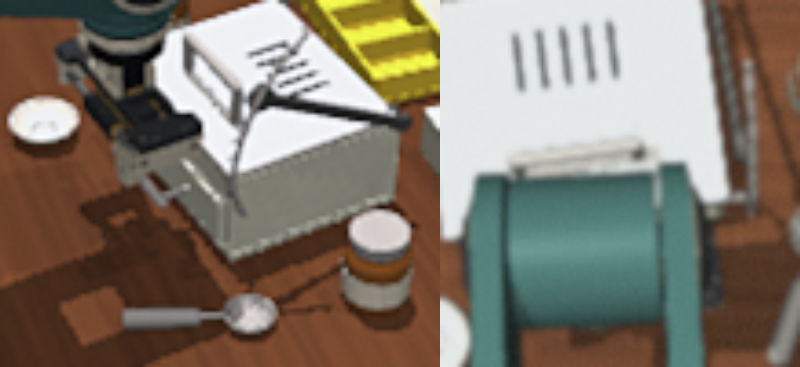

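The side crop shows the drawer almost home, with its face at about (200,200) and the fingers at the bar near (150,180). The tips are a bit high, so I'll back off, lower and finish the push.

Call:
move_arm([
  [0, -0.01, 0, 0, 0],
  [0, 0, 0, 0.008, 0],
  [0, 0, 0, 0.004, 0],
  [0, 0, 0, 0, 0],
  [0, 0.006, 0, 0, 0],
  [0, 0.004, 0, 0, 0],
  [0, 0.003, 0, 0, 0],
  [0, 0.003, 0, 0, 0],
  [0, 0.002, 0, 0, 0],
  [0, 0, 0, 0, 0],
])

```text
time_s: 4.37
tcp_pos: [0.517, 0.0696, 0.0567]
tool_rot: [0.997, 0.077, 0.0, -0.004]
wrist_force: [-6.2, -1.2, 5.4]
grip_width: 0.0004
```

```bash
python3 st.py
```

```text
t 4.3667 dryer xyz [np.float64(-0.1482), np.float64(-0.003), np.float64(0.0567)] yaw-dryer 0.002 F [-6.2 -1.2  5.4] T [-0.2   1.13 -0.02] w 0.0004 q [ 0.08 -0.11  1.97  0.01  1.28  1.49]
```

Call:
move_arm([
  [0, 0.004, 0, 0, 0],
  [0, 0.004, 0, 0, 0],
  [0, 0.004, 0, 0, 0],
  [0, 0.003, 0, 0, 0],
  [0, 0.003, 0, 0, 0],
  [0, 0.003, 0, 0, 0],
  [0, 0.003, 0, 0, 0],
  [0, 0.003, 0, 0, 0],
  [0, 0.003, 0, 0, 0],
  [0, 0.003, 0, 0, 0],
])

```text
time_s: 5.2
tcp_pos: [0.5187, 0.0699, 0.0574]
tool_rot: [0.996, 0.078, -0.049, 0.0]
wrist_force: [-36.8, -6.3, 26.3]
grip_width: 0.0
```

```bash
python3 st.py;  python3 - <<'E'
from station import ctrl
import cv2
a=ctrl.snapshot("side")[130:230,200:320]
cv2.imwrite("pics/m2.png",cv2.resize(a,(600,500),interpolation=2))
E
```

```text
t 5.2 dryer xyz [np.float64(-0.1465), np.float64(-0.003), np.float64(0.0574)] yaw-dryer 0.003 F [-36.8  -6.3  26.3] T [-1.08  6.68  0.04] w 0.0 q [ 0.08 -0.04  1.91  0.    1.37  1.5 ]
```

View pics/m2.png

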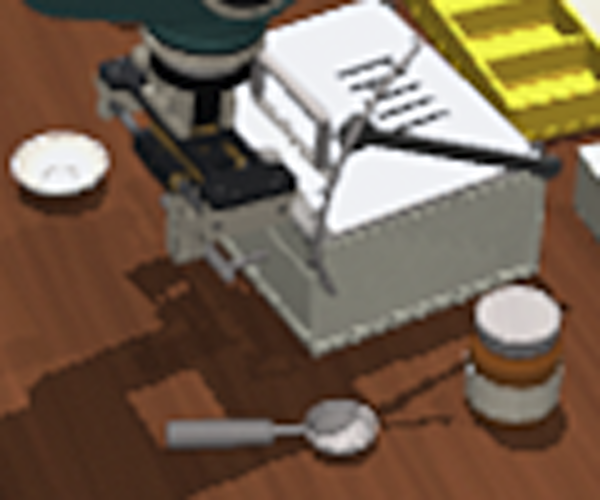

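The drawer bears against its stop: 37 N, with the finger at the geometric home position, and the face looks flush with the front in the picture. Backing off.

Call:
move_arm([
  [0, -0.01, 0, 0, 0],
  [0, -0.01, 0, 0, 0],
  [0, -0.015, 0, 0, 0],
  [0, -0.015, 0, -0.02, 0],
  [0, -0.01, 0, -0.035, 0],
  [0, 0, 0, -0.035, 0],
  [0, 0, 0, -0.035, 0],
  [0, 0, 0, -0.035, 0],
  [0, 0, 0, -0.03, 0],
  [0, 0, 0, 0, 0],
])

```text
time_s: 6.08
tcp_pos: [0.4746, 0.0617, 0.2596]
tool_rot: [0.996, 0.078, -0.05, -0.0]
wrist_force: [1.1, 0.5, 0.2]
grip_width: 0.0007
```

```bash
python3 st.py;  python3 -c "
from station import ctrl
from scipy.spatial.transform import Rotation as R
print(R.from_quat(ctrl.state()['tool_rot']).as_matrix().round(3))"
```

```text
t 6.0833 dryer xyz [np.float64(-0.1913), np.float64(-0.0045), np.float64(0.2596)] yaw-dryer 0.004 F [1.1 0.5 0.2] T [ 0.02 -0.08  0.02] w 0.0007 q [ 0.08 -0.26  1.77 -0.    1.73  1.49]
[[ 0.983  0.155 -0.099]
 [ 0.156 -0.988 -0.008]
 [-0.099 -0.008 -0.995]]
```

Call:
move_arm([
  [60, 0, 0, 0, -0.121],
  [60, 0, 0, 0, -0.121],
  [60, 0, 0, 0, -0.121],
  [60, 0, 0, 0, -0.121],
  [60, 0, 0, 0, -0.121],
  [60, 0, 0, 0, -0.121],
  [60, 0, 0, 0, -0.121],
  [60, 0, 0, 0, -0.121],
  [60, 0, 0, 0, -0.121],
  [60, 0, 0, 0, -0.121],
])

```text
time_s: 6.92
tcp_pos: [0.4756, 0.0619, 0.2599]
tool_rot: [0.763, 0.644, -0.035, -0.026]
wrist_force: [0.1, -0.2, 1.0]
grip_width: 0.0552
```

Call:
move_arm([
  [60, 0, 0, 0, -0.121],
  [60, 0, 0, 0, -0.121],
  [60, 0, 0, 0, -0.1],
  [60, 0, 0.03, 0, 0],
  [60, 0, 0.03, 0, 0],
  [60, 0, 0.03, 0, 0],
  [60, 0, 0.03, 0, 0],
  [60, 0, 0.01, 0, 0],
  [60, 0, 0, 0, 0],
  [60, 0, 0, 0, 0],
])

```text
time_s: 7.75
tcp_pos: [0.6072, 0.088, 0.2452]
tool_rot: [0.634, 0.773, -0.028, -0.03]
wrist_force: [-0.0, -0.6, -0.1]
grip_width: 0.0559
```

```bash
python3 st.py;  python3 -c "
from station import ctrl
from scipy.spatial.transform import Rotation as R
print(R.from_quat(ctrl.state()['tool_rot']).as_matrix().round(3))
import cv2; from h import *
cv2.imwrite('pics/w1.png',ctrl.snapshot('wrist'))
P=[.663,.0952,.1529]
print(proj('wrist',w(P,[(-.055,.05,.159),(-.055,-.05,.159),(-.055,0,.159),(-.102,.12,.117),(-.102,-.12,.117)])))"
```

```text
t 7.75 dryer xyz [np.float64(-0.0562), np.float64(0.0014), np.float64(0.2452)] yaw-dryer 1.615 F [-0.  -0.6 -0.1] T [-0.06 -0.15  0.02] w 0.0559 q [ 0.1   0.03  1.53  0.    1.67 -0.1 ]
[[-0.195  0.977 -0.081]
 [ 0.981  0.195 -0.005]
 [ 0.011 -0.08  -0.997]]
[[272.2600357  137.45535577]
 [264.95815394 266.85412181]
 [268.41923284 205.51933811]
 [219.17725138  39.06350517]
 [215.20875098 307.89204197]]
```

View pics/w1.png

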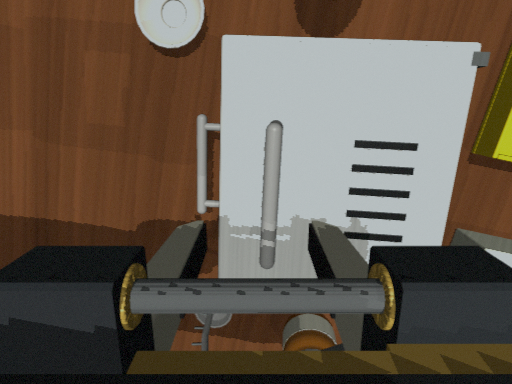

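The wrist view shows the bar from (274,127) to (267,266), within 2 px of the prediction, and the hood edge at x≈220. The drawer pull, at x≈202 from (202,118) to (202,210), lies close to the case. I'll check the drawer numerically and descend.

Call:
move_arm([
  [60, 0, 0.004, 0.012, 0.044],
  [60, 0, 0.003, 0.012, 0],
  [60, 0, 0, 0.012, 0],
  [60, 0, 0, 0.012, 0],
  [60, 0, 0, 0.012, 0],
  [60, 0, 0, 0.008, 0],
  [60, 0, 0, 0.005, 0],
  [60, 0, 0, 0, 0],
  [60, 0, 0, 0, 0],
  [60, 0, 0, 0, 0],
])

```text
time_s: 8.63
tcp_pos: [0.6032, 0.0879, 0.168]
tool_rot: [0.649, 0.759, -0.027, -0.028]
wrist_force: [0.4, -0.5, -0.3]
grip_width: 0.0559
```

```bash
python3 st.py
python3 - <<'E'
from h import *
import cv2
a=ctrl.snapshot("side"); P=[.663,.0952,.1529]
print(proj("side",w(P,[(-.135,.05,.044),(-.135,-.05,.044)])))
cv2.imwrite("pics/m3.png",cv2.resize(a[130:230,200:320],(600,500),interpolation=2))
E
```

```text
t 8.6333 dryer xyz [np.float64(-0.0602), np.float64(0.0019), np.float64(0.168)] yaw-dryer 1.574 F [ 0.4 -0.5 -0.3] T [-0.05 -0.12 -0.07] w 0.0559 q [ 0.1   0.05  1.63  0.    1.54 -0.05]
[[232.6586333  170.24564959]
 [244.98594666 185.04926836]]
```

View pics/m3.png

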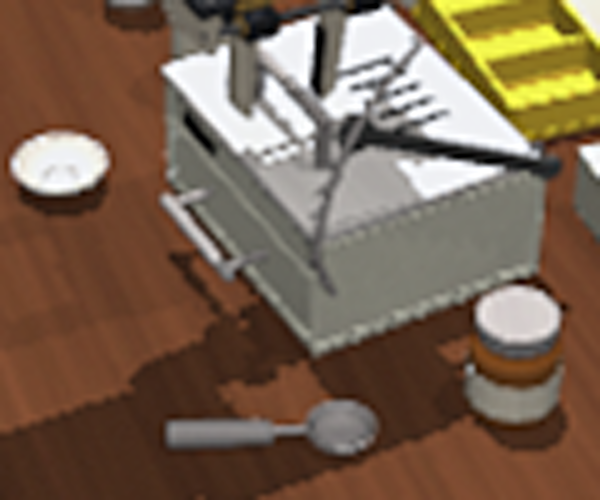

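The drawer front is flush. The pull ends at crop (165,202) and (230,275) match the home prediction within 1 px. The fingers straddle the bar, so I'll lower and grip.

Call:
move_arm([
  [60, 0, 0.005, 0.006, 0],
  [60, 0, 0, 0.003, 0],
  [0, 0, 0, 0, 0],
  [0, 0, 0, 0, 0],
  [0, 0, 0, 0, 0],
  [0, 0, 0, 0, 0],
  [0, 0, 0, 0, 0],
  [0, 0, 0, 0, 0],
  [0, 0, 0, 0, 0],
  [0, 0, 0, 0, 0],
], newtons=35)

```text
time_s: 9.52
tcp_pos: [0.6096, 0.0889, 0.1597]
tool_rot: [0.649, 0.76, -0.025, -0.026]
wrist_force: [9.8, 0.8, -5.5]
grip_width: 0.0112
```

```bash
python3 st.py
python3 - <<'E'
from h import *
from scipy.spatial.transform import Rotation as R
P=[.663,.0952,.1529]; s=ctrl.state(); M=R.from_quat(s["tool_rot"]).as_matrix()
c,n=np.cos(P[2]),np.sin(P[2]); D=np.array([[c,n,0],[-n,c,0],[0,0,1]])@M
print(D.round(3))
r=np.hypot(.15,.048); a0=np.arctan2(.048,.15); pr=None
for th in np.linspace(0,.52,21):
    p=np.array([-r*np.cos(a0+th),0,r*np.sin(a0+th)])
    if pr is not None: print(round(th,3),(D.T@(p-pr)).round(4), (p-p0).round(4))
    else: p0=p
    pr=p
E
```

```text
t 9.5167 dryer xyz [np.float64(-0.0537), np.float64(0.0019), np.float64(0.1597)] yaw-dryer 1.574 F [ 9.8  0.8 -5.5] T [ 0.2  -1.88 -0.03] w 0.0112 q [ 0.1   0.07  1.63  0.    1.52 -0.05]
[[-0.003  0.997 -0.073]
 [ 1.     0.003  0.007]
 [ 0.007 -0.073 -0.997]]
0.026 [ 0.     0.001 -0.004] [0.0013 0.     0.0039]
0.052 [ 0.      0.0011 -0.0039] [0.0027 0.     0.0077]
0.078 [ 0.      0.0012 -0.0039] [0.0042 0.     0.0115]
0.104 [ 0.      0.0013 -0.0039] [0.0058 0.     0.0153]
0.13 [ 0.      0.0014 -0.0038] [0.0075 0.     0.019 ]
0.156 [ 0.      0.0015 -0.0038] [0.0093 0.     0.0227]
0.182 [ 0.      0.0016 -0.0038] [0.0112 0.     0.0264]
0.208 [ 0.      0.0017 -0.0037] [0.0131 0.     0.0299]
0.234 [ 0.      0.0018 -0.0037] [0.0152 0.     0.0335]
0.26 [ 0.      0.0019 -0.0036] [0.0174 0.     0.0369]
0.286 [ 0.      0.002  -0.0036] [0.0196 0.     0.0404]
0.312 [ 0.      0.0021 -0.0035] [0.022  0.     0.0437]
0.338 [ 0.      0.0022 -0.0035] [0.0244 0.     0.047 ]
0.364 [ 0.      0.0023 -0.0034] [0.0269 0.     0.0503]
0.39 [ 0.      0.0024 -0.0033] [0.0295 0.     0.0534]
0.416 [ 0.      0.0024 -0.0033] [0.0322 0.     0.0565]
0.442 [ 0.      0.0025 -0.0032] [0.0349 0.     0.0595]
0.468 [ 0.      0.0026 -0.0032] [0.0378 0.     0.0625]
0.494 [ 0.      0.0027 -0.0031] [0.0407 0.     0.0654]
0.52 [ 0.      0.0028 -0.003 ] [0.0437 0.     0.0682]
```

Gripped (11 mm on the 12 mm bar). Lifting along the arc.

Call:
move_arm([
  [0, 0, 0.001, -0.004, 0],
  [0, 0, 0.001, -0.004, 0],
  [0, 0, 0.001, -0.004, 0],
  [0, 0, 0.0013, -0.004, 0],
  [0, 0, 0.0014, -0.004, 0],
  [0, 0, 0.0015, -0.004, 0],
  [0, 0, 0.0016, -0.004, 0],
  [0, 0, 0.0017, -0.004, 0],
  [0, 0, 0, 0, 0],
  [0, 0, 0, 0, 0],
])

```text
time_s: 10.35
tcp_pos: [0.6223, 0.0909, 0.1899]
tool_rot: [0.649, 0.759, -0.028, -0.029]
wrist_force: [0.7, 0.7, -9.7]
grip_width: 0.0111
```

```bash
cat >> st.py <<'E'
from scipy.spatial.transform import Rotation as R
M=R.from_quat(q).as_matrix(); g=s["tcp_pos"]+.003*M[:,2]-[P[0],P[1],0]; gx=.095-(c*g[0]+n*g[1]); gz=g[2]-.111
print("hood th",round(np.arctan2(gz,gx)-np.arctan2(.048,.15),3),"r err",round(np.hypot(gx,gz)-np.hypot(.15,.048),4),"D z",[(M[:,2]@v).round(3) for v in([c,n,0],[-n,c,0],[0,0,1])])
E
python3 st.py
```

```text
t 10.35 dryer xyz [np.float64(-0.0409), np.float64(0.0019), np.float64(0.1899)] yaw-dryer 1.574 F [ 0.7  0.7 -9.7] T [-0.05 -0.09 -0.06] w 0.0111 q [ 0.1   0.08  1.56  0.    1.58 -0.05]
hood th 0.199 r err -0.0016 D z [np.float64(-0.079), np.float64(0.008), np.float64(-0.997)]
```

Call:
move_arm([
  [0, 0, 0.0018, -0.0038, 0],
  [0, 0, 0.0018, -0.0037, 0],
  [0, 0, 0.0019, -0.0037, 0],
  [0, 0, 0.002, -0.0036, 0],
  [0, 0, 0.0021, -0.0036, 0],
  [0, 0, 0.0022, -0.0035, 0],
  [0, 0, 0.0023, -0.0035, 0],
  [0, 0, 0.0024, -0.0034, 0],
  [0, 0, 0, 0, 0],
  [0, 0, 0, 0, 0],
])

```text
time_s: 11.18
tcp_pos: [0.6421, 0.0939, 0.219]
tool_rot: [0.649, 0.759, -0.029, -0.03]
wrist_force: [-2.1, -0.4, -10.3]
grip_width: 0.011
```

```bash
python3 st.py
```

```text
t 11.1833 dryer xyz [np.float64(-0.0209), np.float64(0.0019), np.float64(0.219)] yaw-dryer 1.574 F [ -2.1  -0.4 -10.3] T [-0.07  0.37 -0.01] w 0.011 q [ 0.1   0.12  1.48  0.    1.63 -0.05]
hood th 0.425 r err -0.001 D z [np.float64(-0.083), np.float64(0.008), np.float64(-0.997)]
```

Call:
move_arm([
  [0, 0, 0.0025, -0.0033, 0],
  [0, 0, 0.0026, -0.0032, 0],
  [0, 0, 0.0027, -0.0031, 0],
  [0, 0, 0.0005, -0.0005, 0],
  [0, 0, 0, 0, 0],
  [0, 0, 0, 0, 0],
  [0, 0, 0, 0, 0],
  [0, 0, 0, 0, 0],
  [0, 0, 0, 0, 0],
  [0, 0, 0, 0, 0],
])

```text
time_s: 12.02
tcp_pos: [0.6511, 0.0953, 0.2288]
tool_rot: [0.649, 0.759, -0.03, -0.031]
wrist_force: [-3.5, 0.7, -10.6]
grip_width: 0.011
```

```bash
python3 st.py
python3 - <<'E'
from h import *
import cv2
a=ctrl.snapshot("side")
cv2.imwrite("pics/m4.png",cv2.resize(a[110:220,200:330],(780,660),interpolation=2)[:600])
E
```

```text
t 12.0167 dryer xyz [np.float64(-0.0117), np.float64(0.0019), np.float64(0.2288)] yaw-dryer 1.574 F [ -3.5   0.7 -10.6] T [-0.07  0.47 -0.01] w 0.011 q [ 0.1   0.13  1.44  0.    1.65 -0.05]
hood th 0.511 r err -0.0006 D z [np.float64(-0.085), np.float64(0.008), np.float64(-0.996)]
```

View pics/m4.png

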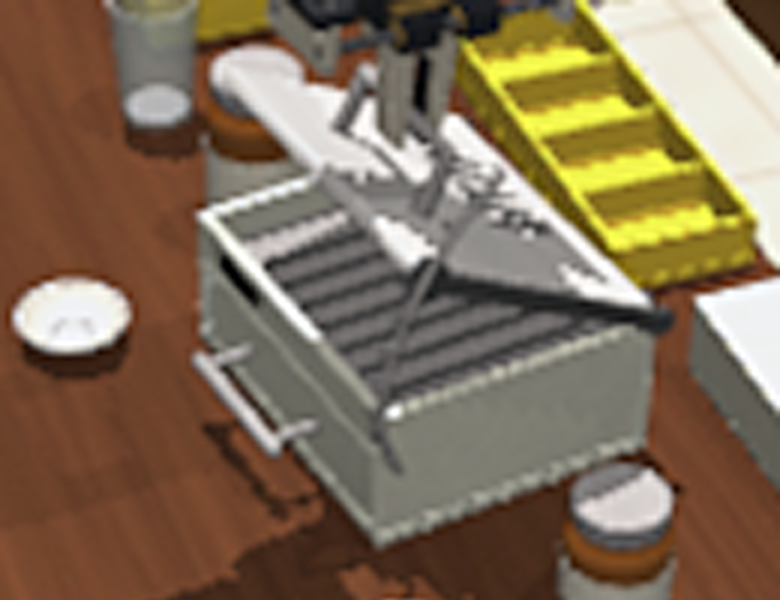

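Run:
```python
from h import *
P=[.663,.0952,.1529]
def pt(L,h,th,y): return (.095-L*np.cos(th)+h*np.sin(th),y,.111+L*np.sin(th)+h*np.cos(th))
f=lambda X:((proj("side",w(P,X))-[200,110])*6).round(0).tolist()
for th in(.42,.47,.52,.57,.62): print(th,"tip",f([pt(.195,0,th,-.128)]),"hood corners top/bot",f([pt(.197,.006,th,-.12),pt(.197,-.006,th,-.12),pt(.197,.006,th,.12)]))
```

```text
0.42 tip [[410.0, 307.0]] hood corners top/bot [[405.0, 291.0], [397.0, 308.0], [213.0, 87.0]]
0.47 tip [[417.0, 293.0]] hood corners top/bot [[412.0, 276.0], [403.0, 294.0], [219.0, 74.0]]
0.52 tip [[424.0, 279.0]] hood corners top/bot [[419.0, 262.0], [410.0, 280.0], [225.0, 60.0]]
0.57 tip [[432.0, 265.0]] hood corners top/bot [[428.0, 248.0], [418.0, 265.0], [233.0, 47.0]]
0.62 tip [[441.0, 251.0]] hood corners top/bot [[437.0, 234.0], [426.0, 251.0], [241.0, 34.0]]
```

The hood's side edge runs along the pointer. The disc at about (430,275) reads as 0.53 rad and the hood's left corner at about (216,57) as roughly 0.52 rad, against 0.51 from kinematics. I'll check for drift once and hand in.

Call:
move_arm([
  [0, 0, 0.001, -0.001, 0],
  [0, 0, 0, 0, 0],
  [0, 0, 0, 0, 0],
  [0, 0, 0, 0, 0],
  [0, 0, 0, 0, 0],
  [0, 0, 0, 0, 0],
  [0, 0, 0, 0, 0],
  [0, 0, 0, 0, 0],
  [0, 0, 0, 0, 0],
  [0, 0, 0, 0, 0],
])

```text
time_s: 12.9
tcp_pos: [0.6522, 0.0955, 0.23]
tool_rot: [0.649, 0.759, -0.03, -0.031]
wrist_force: [-4.4, -0.0, -9.7]
grip_width: 0.0107
```

```bash
python3 st.py; python3 -c "
from station import ctrl
print(ctrl.state()['qd'].round(4)); print(ctrl.close_job())"
```

```text
t 12.9 dryer xyz [np.float64(-0.0106), np.float64(0.0019), np.float64(0.23)] yaw-dryer 1.574 F [-4.4 -0.  -9.7] T [ 0.    0.47 -0.07] w 0.0107 q [ 0.1   0.14  1.44  0.    1.65 -0.05]
hood th 0.521 r err -0.0005 D z [np.float64(-0.085), np.float64(0.008), np.float64(-0.996)]
[-0.0005 -0.0006 -0.0002  0.001  -0.0003 -0.0007]
the job is handed in; nothing more can be done
None
```

I pushed the drawer home, lifted the hood to the set pointer, and handed the job in at 12.9 s with the gripper still holding the bar handle.

- **Drawer:** it came to rest against its stop. In a later side picture the ends of its pull matched the fully-home position to within about 1 px.
- **Hood:** the arm's position puts it at about 0.52 rad. The pointer reads 0.52–0.53 rad from the camera images, and the limit is 0.09 rad.
- **Hold:** the arm was still at hand-in, carrying about 10 N. The last side picture showed the pointer where it was, and I saw no sign that any of the things around had been moved.
- **Disagreed:** the last stage of the drawer push peaked at about 45 N on the wrist, applied through the fingertips. It also tilted the tool by about 0.1 rad, and that tilt stayed, but it did no harm to the grip on the handle. I did not rule out that the gripper's body also touched the hood edge at that moment, which would count against the 40 N limit.

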